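Level the clamp-on kitchen shelf with its foot, by spirit level

ROBOT

A 6-joint arm with a two-finger parallel gripper is mounted at the origin on the work surface. World frame = base frame: x ahead of the robot, y to its left, z up, the work surface at z = 0. Lengths are in m, angles in rad, forces in N, time in s.
With the tool pointing down it reaches from about 0.375 to 0.9 m from the base axis. Payload 3.1 kg.
Tool frame: the origin (TCP) lies midway between the tips of the shut fingers; the grasp point (between the pads) lies pinch_z behind it (pinch_z is the distance from the TCP to the grasp point, in m); y points along the fingers, z is the direction in which the jaws open and shut, and the axes are right-handed (so a half turn about y gives the same grasp; the last joint's range is limited). The gripper opens to 87 mm and grips with 3 to 60 N. Pads are 19 mm wide; open, the fingers measure 117 mm over their backs; the gripper's body (75 mm by 190 mm) begins 51 mm behind the grasp point.
Start: joints at [1.101, 0.527, 1.433, -0, 1.181, -0.178], TCP at [0.18, 0.599, 0.223] pointing down, gripper open.
Joint ranges: [-3.08, 3.08], [-0.75, 2.2], [0.22, 2.44], [-1.43, 4.57], [0, 2.65], [-2.85, 2.85]. Speed limits (rad/s): [2.79, 2.79, 3.14, 3.14, 3.14, 3.14].

INTERFACE

Orientations are given as a unit quaternion [x, y, z, w].
In Python, from rig import get_obs, camera, hand_in, pinch_z gives the robot as it stands. The module is installed in compiled form; this text tells all that it offers.
- The arm moves only by the tool arm_command, never from a script. Its argument "plan" is a list of rows, each a list of 2 entries, a list of its own where there are three numbers: the shift along the world's x, y, z in units of 25 mm (1.0 is 25 mm), then the turn about the world's z in units of 5 degrees (1.0 is 5 degrees). A call has 1 to 5 rows; each row is the pose to reach, as a shift and turn from the pose commanded when the call began; what a row does not reach only later rows make up. A row lasts 1/10 s, in which the tool goes at most 50 mm and 8.59 degrees, less where a joint would pass 70% of its speed; a pose out of reach is approached as far as the arm can. A call with a gripper value outside its range is refused whole. "fingers" is the opening, from -1 (shut) to 1 (fully open), set as the call begins (left out, the last holds). The fingers move at their own pace and stop on an object; "force" is the grip in N (left out, the last holds). Time passes only in rows, so rows that repeat a pose let the fingers close. It gives the time, the measured TCP pose, the force and the opening at its end, in the units of the state.
- get_obs(): the state, without advancing time (a new reading comes with each control period).
- camera(name): name is "side" or "top"; returns a dict with "pixels" (384x512x3 uint8, red, green, blue), "camera_matrix" (3x3 intrinsics, pixels), "distortion" ([k1, k2, p1, p2, k3] as OpenCV has them; the pictures are not rectified), "R" (3x3) and "t" (3): a world point X has camera coordinates R X + t. Camera axes: x right, y down, z forward; pixel columns grow to the right and rows downward; lengths in m; the calibration is good to about 2 mm. A picture is of the moment at which its call begins. There is no depth.
- hand_in(): hands the job in, once; it reports no verdict.
The state is a dict: "time": time; "q": joint angles; "joint_velocities": joint speeds; "joint_torque": joint torques, N m; "position": TCP position; "tool_rot": TCP orientation; "ft_force": force on the tool from outside, world axes, zero at the start; "moment": the same for the moment, N m; "grip_width": finger opening in m.
Only numpy, scipy, OpenCV 4.12 (cv2) and the standard library are available. Lean on these libraries where they do the work, as an engineer would, in place of code of your own. Each camera call takes 0.05 s, during which the arm holds its last target.

TASK

Lay the spirit level flat on the clamp-on shelf, lengthwise along it with the vial up, and let go of it. Then turn the levelling foot by its hand knob until the bubble stands between the vial's two lines, let go of the knob, and press the level down onto the shelf with about 10 N (less than 35 N). Finish while still pressing, bubble between the lines, so that I can tighten the clamp; leave everything else where it is.

Things in the scene. Friction and masses are not known exactly. Their poses are not given: they have to be found in the camera images.
- level_mid (a point): spirit level: aluminium torpedo level, 200 mm long (its y axis), 24 mm wide (x), 40 mm high (z), 0.4 kg, black rubber end caps, standing on its flat base on the counter, vial up. This point: its centre, 20 mm above its base. Either way round is fine. The vial, greenish with a pale 15 mm bubble and two black lines 20.6 mm apart, shows in a 58 mm window in the middle of its top
- bubble (a joint): place of the bubble along the vial, m: 0 in the middle, positive towards the level's +y end, stops at 0.019; it is between the lines within 0.003 either way. It runs to the higher end and settles in about 1 s. With the level along the shelf it shifts 4 mm per radian of the foot. Pressing on the level hardly shifts it (under 0.5 mm)
- shelf_mid (a point): clamp-on shelf: stainless tray hinged at its left (+y) end on a clamp post, carried at its right (-y) end by the levelling foot, which starts a few mm too low. This point: middle of its top, about 119 mm above the counter; z up, y along the shelf. Flat top 192 (x) by 400 mm (y), lips 8 mm high on its long edges. Grinder and ramekin stand beyond 90 mm to the left of this point; the rest is bare
- foot_grip (a point): levelling foot: upright threaded spindle through the shelf's right (-y) end, 230 mm from shelf_mid, down to a rubber pad on the counter; on top a round black lobed hand knob, 40 mm in diameter and 24 mm high. This point: centre of the knob, on its axis, half-way up. About 30 mm of bare spindle between knob and shelf. The knob keeps its height as it turns; the shelf's end climbs the thread
- foot (a joint): angle of the levelling foot, rad, growing clockwise seen from above, which lifts the foot end of the shelf (6 mm a turn). Starts between -0.7 and 0.7; needs about 1 to 3 rad clockwise to bring the bubble to the middle. Turns stiffly (0.06 N m), stays where it is left; the shelf does not sink when pressed
- grinder: steel pepper grinder, 50 mm in diameter and 154 mm high, standing on the left end of the shelf; origin at the centre of its underside. To be left where it is.
- ramekin: blue ceramic ramekin, 86 mm in diameter and 44 mm high, on the left end of the shelf in front of the grinder; origin at the centre of its underside. To be left where it is.
- saucepan: aluminium saucepan, 176 mm in diameter and 95 mm high, its handle reaching 235 mm from its centre along its y and 112 mm high, on the counter to the left; origin at the centre of its underside. To be left where it is.
- container: clear plastic container with a snap lid, 106 x 146 x 65 mm, on the counter in front of the shelf; origin at the centre of its underside. To be left where it is.
- spoon: wooden spoon, 248 mm long and 14 mm thick, lying on the counter in front of the shelf; origin on the counter, 137 mm from the end of its handle. To be left where it is.
- wrench: steel wrench, 150 mm long, lying on the counter to the right of the spirit level; origin at the middle of its underside. To be left where it is.
- jar: glass jar with a steel cap, 68 mm in diameter and 85 mm high, on the counter to the right of the foot, by the far edge; origin at the centre of its underside. To be left where it is.
Mind the look-alikes: they are no part of the job. Several things look just like the part that bears level_mid: the one meant starts farthest to the robot's left.

How it is judged:
By the outcome, as a careful person would: the job done as asked, in the order asked, and still so for the second after the job is handed in, while the arm keeps its last pose, push and grip.
It also fails if it takes over 69 s, if anything falls off the work surface, if the arm or the gripper's body presses on something with over 40 N, if the wrist force passes 120 N, or if a joint passes its speed limit or range.

## Working session

There is one attempt and no reset: what is moved stays moved. The work goes in short steps, Python scripts to look and compute and a tool call to move; the robot and the scene stay as the last step left them, time stands still between calls to the robot, and variables do not carry over. Pictures are saved under pics/ and viewed, and the job is handed in when it is done.

Besides the shell and the picture viewer there is one more tool, called after "Request:" as name([rows], argument=value, ...), one row to a line, values as JSON. arm_command: Moves the arm, as the interface text tells. Its arguments: {"type":"object","properties":{"plan":{"type":"array"},"fingers":{"type":"number"},"force":{"type":"number"}},"required":["plan"]}

```bash
mkdir -p pics; python3 - <<'E'
from rig import get_obs, camera, pinch_z
import cv2, numpy as np
print(pinch_z, get_obs())
for n in ("side","top"):
    c=camera(n); cv2.imwrite(f"pics/{n}0.png",c["pixels"][:,:,::-1]); np.savez(f"{n}0.npz",**c)
    print(n,c["camera_matrix"],c["distortion"],c["R"],c["t"], -c["R"].T@c["t"])
E
```

```text
0.0187 {'time': 0.0, 'q': array([ 1.10050885e+00,  5.28436330e-01,  1.43391138e+00, -5.36352394e-06,
        1.18138592e+00, -1.78440523e-01]), 'joint_velocities': array([ 5.63238408e-04,  6.13652984e-04, -2.44592058e-04,  1.38847518e-03,
       -3.60577590e-05,  1.02324901e-03]), 'joint_torque': array([-1.59324202e-05, -4.40042102e+01, -1.76588845e+01,  6.32163347e-02,
        5.83789323e-02, -1.62273454e-04]), 'position': array([0.17942546, 0.59792476, 0.22158708]), 'tool_rot': array([ 0.70030942, -0.10305649,  0.10257732, -0.69887335]), 'ft_force': array([0.63205529, 0.18911253, 0.39818212]), 'moment': array([-0.03260704,  0.04975218,  0.00469308]), 'grip_width': 0.08702476059066576}
side [[354.02042749   0.         261.55546251]
 [  0.         354.02042749 194.54482236]
 [  0.           0.           1.        ]] [-0.02509105  0.          0.          0.          0.        ] [[ 0.99195895 -0.12604228 -0.01143617]
 [-0.07009905 -0.47194356 -0.87883753]
 [ 0.10537346  0.87257241 -0.47698408]] [-0.46965786  0.13094837  1.37258292] [ 0.33042687 -1.1950745   0.76441146]
top [[349.74322907   0.         250.22475872]
 [  0.         349.74322907 194.20851739]
 [  0.           0.           1.        ]] [0.03760411 0.         0.         0.         0.        ] [[-2.47192393e-02 -9.99690323e-01 -2.86648896e-03]
 [-9.96812540e-01  2.48654435e-02 -7.58054798e-02]
 [ 7.58532812e-02  9.83498347e-04 -9.97118505e-01]] [-0.03903971  0.46715763  1.37564029] [ 0.36035672 -0.05199664  1.40697759]
```

View pics/top0.png

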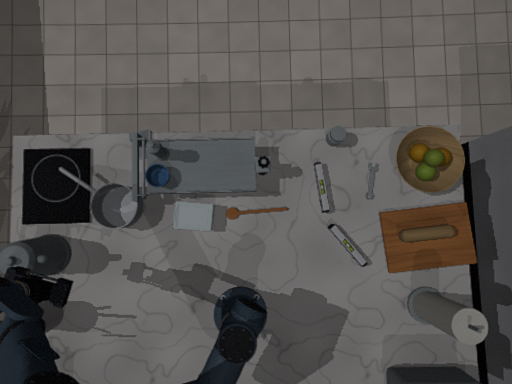

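View pics/side0.png

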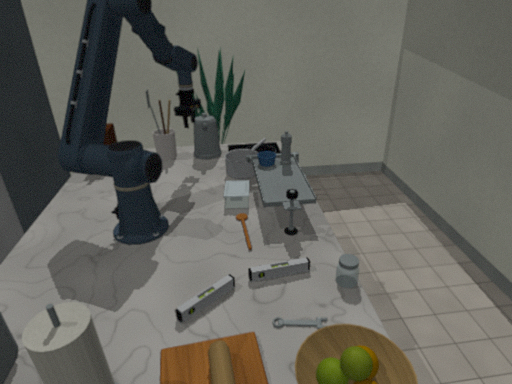

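The top view shows two levels. Level A is at about (322,187), and level B is at about (349,245). In the side view they are at about (279,269) and (206,297). The robot's left (+y) is image left in the top view, so I take A as the one meant. Next I'll measure it and check a close crop.

```bash
cat > h.py <<'E'
import cv2, numpy as np
from rig import get_obs, camera
def ray(c,uv):
    p=cv2.undistortPoints(np.array([[uv]],float),c["camera_matrix"],c["distortion"])[0,0]
    d=c["R"].T@np.array([p[0],p[1],1.]); o=-c["R"].T@c["t"]; return o,d
def at(c,uv,z):
    o,d=ray(c,uv); return o+d*(z-o[2])/d[2]
def proj(c,X):
    X=np.atleast_2d(np.array(X,float)); r=cv2.Rodrigues(c["R"])[0]
    return cv2.projectPoints(X,r,c["t"],c["camera_matrix"],c["distortion"])[0][:,0]
def crop(c,x0,y0,x1,y1,s,f,pts=None):
    im=cv2.resize(c["pixels"][y0:y1,x0:x1,::-1],None,fx=s,fy=s,interpolation=cv2.INTER_CUBIC)
    if pts is not None:
        for u,v in proj(c,pts): cv2.circle(im,(int((u-x0+.5)*s),int((v-y0+.5)*s)),3,(0,0,255),1)
    cv2.imwrite(f,im)
def tri(c1,u1,c2,u2):
    o1,d1=ray(c1,u1);o2,d2=ray(c2,u2)
    A=np.stack([d1,-d2],1); s=np.linalg.lstsq(A,o2-o1,rcond=None)[0]
    a=o1+s[0]*d1;b=o2+s[1]*d2; return (a+b)/2,np.linalg.norm(a-b)
E
python3 - <<'E'
from h import *
t=dict(np.load("top0.npz"));s=dict(np.load("side0.npz"))
crop(t,300,155,380,215,10,"pics/tA.png")
crop(t,125,125,285,205,5,"pics/tS.png")
crop(s,240,250,330,290,8,"pics/sA.png")
crop(s,225,120,335,240,5,"pics/sS.png")
print(at(t,(322,187),.04),at(t,(349,245),.04))
E
```

```text
[ 0.48564587 -0.33243393  0.04      ] [ 0.25830198 -0.42689854  0.04      ]
```

View pics/tA.png

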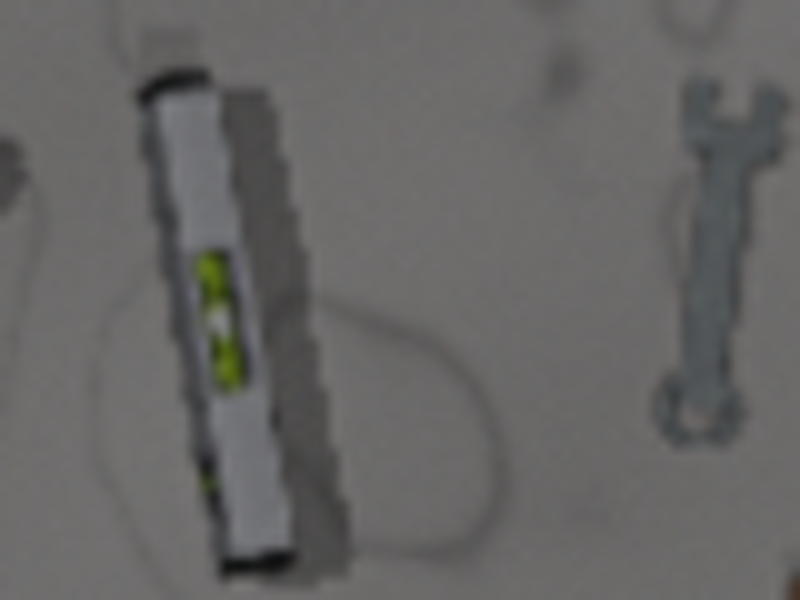

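View pics/tS.png

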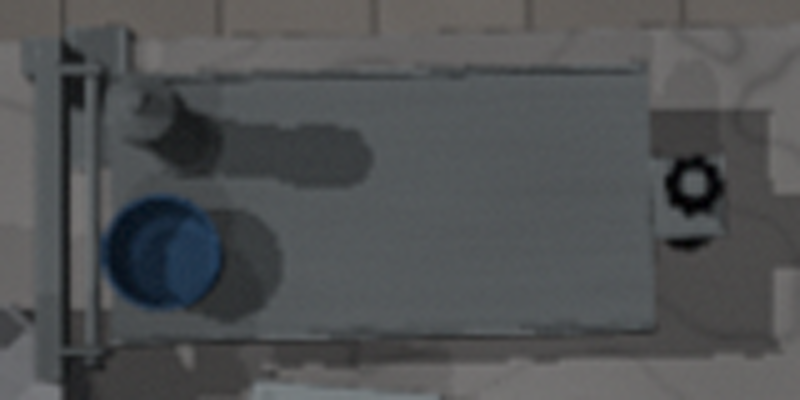

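View pics/sA.png

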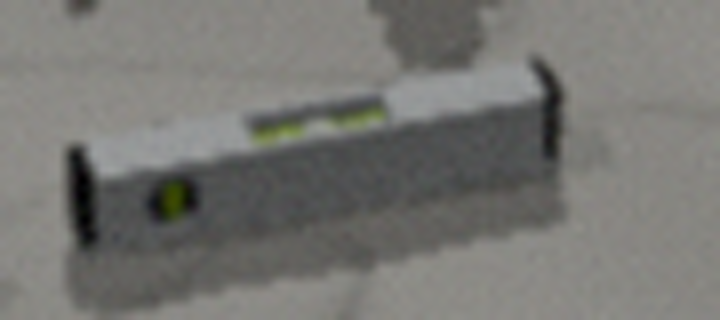

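View pics/sS.png

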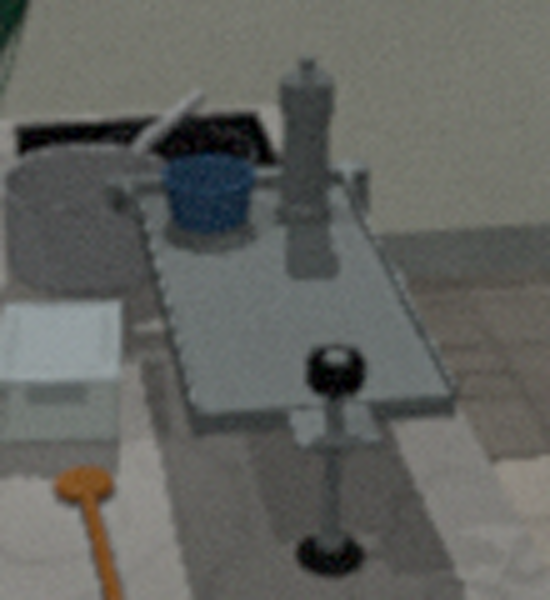

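```bash
python3 - <<'E'
from h import *
t=dict(np.load("top0.npz"));s=dict(np.load("side0.npz"))
P=lambda x,y,x0,y0,k:((x+.5)/k-.5+x0,(y+.5)/k-.5+y0)
A=lambda x,y,z=.04:at(t,P(x,y,300,155,10),z)
f,n,w=A(186,85),A(258,558),A(222,322)
print("level far",f,"near",n,"len",np.linalg.norm(f-n),"mid",(f+n)/2,"win",w,"ang deg", np.degrees(np.arctan2(*(n-f)[[1,0]])))
print("win ends",A(209,255),A(236,390))
ks,kt=P(336,370,225,120,5),P(694,185,125,125,5)
print("knob tri",tri(s,ks,t,kt), at(t,kt,.17))
B=lambda x,y,z:at(t,P(x,y,125,125,5),z)
print("corners far-right, near-right",B(648,68,.122),B(655,332,.122),"left",B(110,78,.127),B(105,345,.127))
# side: near-right corner and far-right corner of shelf
print(tri(s,P(197,410,225,120,5),t,P(655,332,125,125,5)),tri(s,P(455,392,225,120,5),t,P(648,68,125,125,5)))
print("grinder",B(150,110,.27),"ramekin",B(162,252,.16))
print("spindle pad",at(s,P(330,553,225,120,5),.01))
crop(t,300,155,380,215,10,"pics/x.png")
E
```

```text
level far [ 0.58068094 -0.32106655  0.04      ] near [ 0.39398544 -0.34173873  0.04      ] len 0.1878364965533138 mid [ 0.48733319 -0.33140264  0.04      ] win [ 0.48665364 -0.33149775  0.04      ] ang deg -173.68156412315759
win ends [ 0.51316879 -0.3274663   0.04      ] [ 0.45981507 -0.33588289  0.04      ]
knob tri (array([ 0.57156881, -0.10104101,  0.16150114]), np.float64(0.00022328827795785455)) [ 0.57001592 -0.10069211  0.17      ]
corners far-right, near-right [ 0.6669826  -0.07071163  0.122     ] [ 0.46947438 -0.07083514  0.122     ] left [0.66772326 0.32776318 0.127     ] [0.46951545 0.33220093 0.127     ]
(array([ 0.47227806, -0.07107765,  0.11962876]), np.float64(0.0052020729773899314)) (array([ 0.66877087, -0.07092009,  0.11880116]), np.float64(0.0020189580937316925))
grinder [0.61150154 0.2593187  0.27      ] ramekin [0.53255939 0.28149482 0.16      ]
spindle pad [ 0.56978234 -0.11011362  0.01      ]
```

```bash
python3 - <<'E'
from h import *
from scipy.spatial.transform import Rotation as R
o=get_obs(); M=R.from_quat(o["tool_rot"]).as_matrix(); print(M.round(3)); z=M[:,2]; print("jaw heading deg",np.degrees(np.arctan2(z[1],z[0])))
t=dict(np.load("top0.npz"));s=dict(np.load("side0.npz"))
for a in (7,8.5):
    h=np.radians(a); l=np.array([np.cos(h),np.sin(h)]); w=np.array([-l[1],l[0]]); c=np.array([.487,-.3315])
    pts=[[*(c+i*.1*l+j*.012*w),z] for i in(-1,1) for j in(-1,1) for z in(0,.04)]
    crop(t,300,155,380,215,10,f"pics/ot{a}.png",pts); crop(s,240,250,330,290,8,f"pics/os{a}.png",pts)
im=[cv2.imread(f"pics/o{v}{a}.png") for a in(7,8.5) for v in 'ts']
im=[cv2.resize(i,(400,300)) for i in im]
cv2.imwrite("pics/ov.png",np.vstack([np.hstack(im[:2]),np.hstack(im[2:])]))
E
```

```text
[[ 0.958 -0.001  0.288]
 [-0.288 -0.002  0.958]
 [-0.    -1.    -0.002]]
jaw heading deg 73.2830245652124
```

View pics/ov.png

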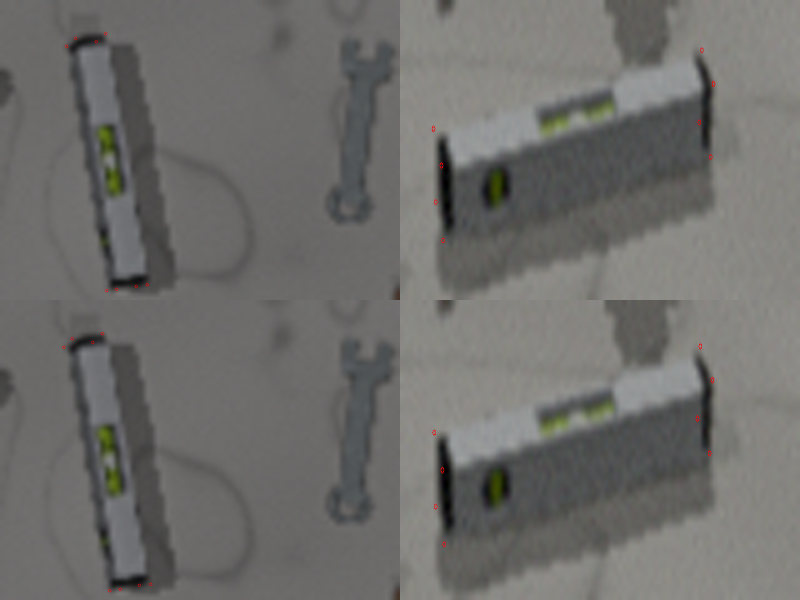

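Both overlays fit level A: 200 mm long, centre about (0.487, -0.3315), heading about 7.5°. It is the leftmost of the two. Moving there now, staying clear of the shelf.

Request:
arm_command([
  [[9.6, -13.9, 3.1], 0],
  [[9.6, -13.9, 3.1], 0],
  [[9.6, -13.9, 3.1], 0],
  [[9.6, -13.9, 3.1], 0],
  [[9.6, -13.9, 3.1], 0],
], fingers=1, force=25)

```text
time: 0.6
position: [0.32, 0.3944, 0.2677]
tool_rot: [0.7, -0.103, 0.102, -0.699]
ft_force: [0.7, 0.1, -0.1]
grip_width: 0.0866
```

Request:
arm_command([
  [[6.7, -29, 0], 4.8],
  [[6.7, -29, 0], 4.8],
  [[6.7, -29, 0], 4.8],
  [[6.7, -29, 0], 4.8],
  [[6.7, -29, 0], 4.8],
])

```text
time: 1.1
position: [0.372, 0.1703, 0.2677]
tool_rot: [0.706, 0.045, -0.045, -0.706]
ft_force: [0.7, -0.7, -0.5]
grip_width: 0.0868
```

Request:
arm_command([
  [[4.6, -20, -2], 0],
  [[4.6, -20, -2], 0],
  [[4.6, -20, -2], 0],
  [[4.6, -20, -2], 0],
  [[4.6, -20, -2], 0],
])

```text
time: 1.6
position: [0.4278, -0.0725, 0.2433]
tool_rot: [-0.706, -0.045, 0.045, 0.706]
ft_force: [1.1, -0.8, 0.3]
grip_width: 0.0871
```

Request:
arm_command([
  [[2.3, -10, -1], 0],
  [[2.3, -10, -1], 0],
  [[2.3, -10, -1], 0],
  [[2.3, -10, -1], 0],
  [[2.3, -10, -1], 0],
])

```text
time: 2.1
position: [0.4836, -0.3149, 0.2186]
tool_rot: [-0.705, -0.044, 0.045, 0.706]
ft_force: [1.4, -0.1, 0.6]
grip_width: 0.087
```

```bash
cat >> h.py <<'E'
def pose():
    o=get_obs(); from scipy.spatial.transform import Rotation as R
    z=R.from_quat(o["tool_rot"]).as_matrix()[:,2]
    print("t",round(o["time"],2),"pos",o["position"].round(4),"head",round(float(np.degrees(np.arctan2(z[1],z[0]))),2),"F",o["ft_force"].round(1),"w",round(float(o["grip_width"]),4),"q6",round(float(o["q"][5]),2)); return o
E
python3 -c "
from h import *
o=pose();print((np.array([.487,-.3315,.09])-o['position'])/.025)"
```

```text
t 2.1 pos [ 0.4836 -0.3149  0.2186] head 97.24 F [ 1.4 -0.1  0.6] w 0.087 q6 -2.47
[ 0.13777424 -0.66459886 -5.14414513]
```

Request:
arm_command([
  [[0.14, -0.66, -2], 0],
  [[0.14, -0.66, -4], 0],
  [[0.14, -0.66, -5], 0],
  [[0.14, -0.66, -5.1], 0],
  [[0.14, -0.66, -5.1], 0],
])

```text
time: 2.6
position: [0.4871, -0.3293, 0.0913]
tool_rot: [-0.705, -0.045, 0.045, 0.706]
ft_force: [0.8, -0.0, -0.1]
grip_width: 0.087
```

```bash
python3 -c "
from h import *
o=pose();print((np.array([.487,-.3315,.009])-o['position'])/.025)
c=camera('top');crop(c,280,135,380,215,8,'pics/t1.png')
s=camera('side');crop(s,230,200,330,300,6,'pics/s1.png')"
```

```text
t 2.6 pos [ 0.4871 -0.3293  0.0913] head 97.28 F [ 0.8 -0.  -0.1] w 0.087 q6 -2.48
[-2.52407431e-03 -8.94890771e-02 -3.29299735e+00]
```

View pics/s1.png

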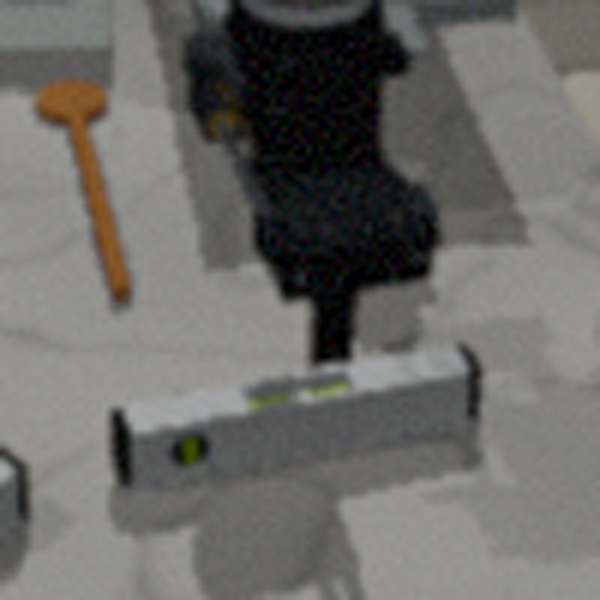

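View pics/t1.png

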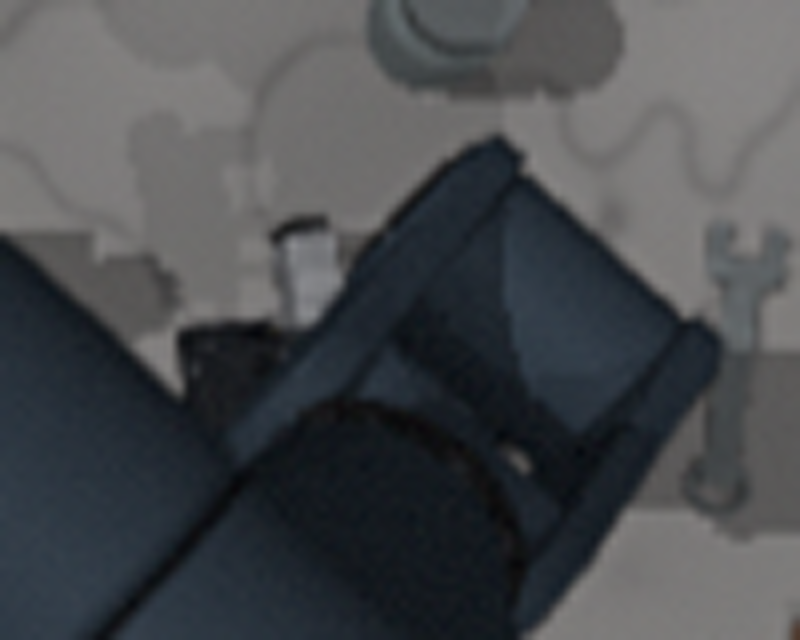

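```bash
python3 -c "
from h import *
s=camera('side')
o=pose(); p=o['position']; h=np.radians(97.3); j=np.array([np.cos(h),np.sin(h),0])
pts=[p+k*.0435*j+[0,0,z] for k in(-1,1) for z in (0,.03,.06)]+[p]
print(((proj(s,pts)-[230,200]+.5)*6).round())
crop(s,230,200,330,300,6,'pics/s2.png',pts)"
```

```text
t 2.75 pos [ 0.4885 -0.3304  0.0939] head 97.31 F [-0.6 -0.5  0.5] w 0.0869 q6 -2.48
[[326. 353.]
 [327. 305.]
 [328. 255.]
 [276. 253.]
 [277. 206.]
 [277. 158.]
 [300. 301.]]
```

View pics/s2.png

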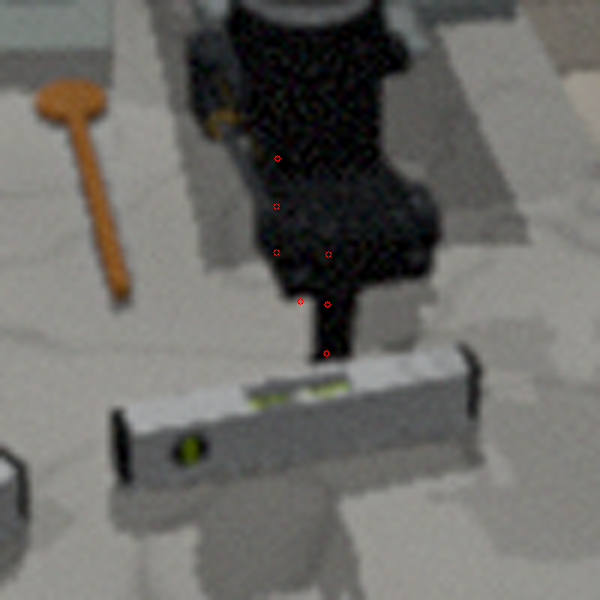

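The visible finger is the front one, at about (333,358), against a predicted (326,353). The jaws therefore straddle the level, so I'm descending and gripping.

Request:
arm_command([
  [[0, -0.05, -1.5], 0],
  [[0, -0.05, -2.6], 0],
  [[0, -0.05, -3.2], 0],
  [[0, -0.05, -3.2], 0],
  [[0, -0.05, -3.2], 0],
])

```text
time: 3.25
position: [0.488, -0.3314, 0.013]
tool_rot: [0.706, 0.045, -0.044, -0.705]
ft_force: [0.2, 0.2, 0.7]
grip_width: 0.0867
```

Request:
arm_command([
  [[0, 0, 0], 0],
  [[0, 0, 0], 0],
  [[0, 0, 0], 0],
  [[0, 0, 0], 0],
  [[0, 0, 0], 0],
], fingers=-1, force=30)

```text
time: 3.75
position: [0.4873, -0.3308, 0.012]
tool_rot: [0.706, 0.045, -0.045, -0.706]
ft_force: [-0.6, -1.3, -0.2]
grip_width: 0.0549
```

Request:
arm_command([
  [[0, 0, 0], 0],
  [[0, 0, 0], 0],
  [[0, 0, 0.4], 0],
  [[0, 0, 0.8], 0],
  [[0, 0, 0.8], 0],
])

```text
time: 4.25
position: [0.4879, -0.3313, 0.0332]
tool_rot: [0.706, 0.045, -0.044, -0.705]
ft_force: [0.6, -0.7, -3.4]
grip_width: 0.0234
```

```bash
python3 -c "
from h import *
s=camera('side')
o=pose()
crop(s,230,200,330,300,6,'pics/s3.png')"
```

```text
t 4.3 pos [ 0.4875 -0.3309  0.0325] head 97.28 F [ 0.1  0.8 -3.9] w 0.0236 q6 -2.48
```

View pics/s3.png

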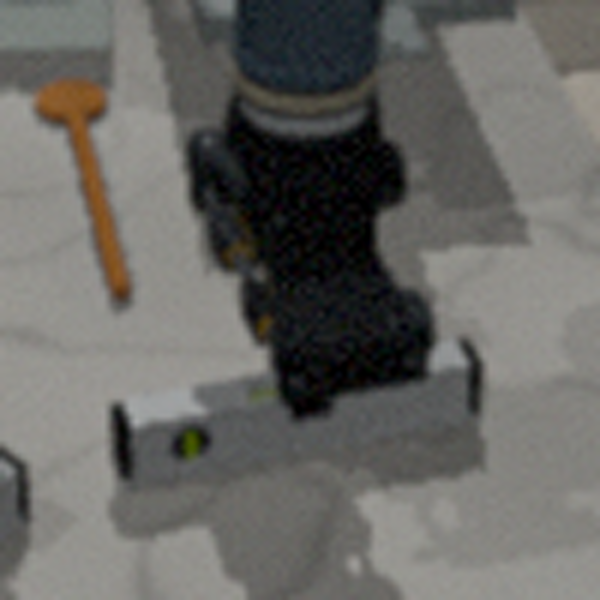

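The lift started before the fingers had fully closed. The level rose only about 3 mm, so the pads hold just its top edge. I'll set it down and regrip lower.

Request:
arm_command([
  [[0, 0, -0.1], 0],
  [[0, 0, -0.15], 0],
  [[0, 0, -0.15], 0],
])

```text
time: 4.6
position: [0.4873, -0.3314, 0.0298]
tool_rot: [0.706, 0.045, -0.045, -0.705]
ft_force: [-2.9, 0.1, 11.4]
grip_width: 0.0237
```

Request:
arm_command([
  [[0, 0, 0], 0],
  [[0, 0, 0], 0],
  [[0, 0, -0.3], 0],
  [[0, 0, -0.7], 0],
  [[0, 0, -0.7], 0],
], fingers=-0.1)

```text
time: 5.1
position: [0.4861, -0.3296, 0.0084]
tool_rot: [-0.705, -0.044, 0.046, 0.707]
ft_force: [-0.0, 1.4, -0.3]
grip_width: 0.0388
```

Request:
arm_command([
  [[0, 0, 0], 0],
  [[0, 0, 0], 0],
  [[0, 0, 0], 0],
  [[0, 0, 0], 0],
  [[0, 0, 0], 0],
], fingers=-1)

```text
time: 5.6
position: [0.4875, -0.331, 0.0106]
tool_rot: [0.706, 0.045, -0.045, -0.705]
ft_force: [1.0, -1.6, -2.0]
grip_width: 0.0239
```

Request:
arm_command([
  [[0, 0, 0], 0],
  [[0, 0, 0], 0],
  [[0, 0, 1], 0],
  [[0, 0, 2], 0],
  [[0, 0, 2], 0],
])

```text
time: 6.1
position: [0.4885, -0.3318, 0.0628]
tool_rot: [0.707, 0.046, -0.044, -0.704]
ft_force: [0.8, -0.6, -4.0]
grip_width: 0.0236
```

```bash
python3 -c "
from h import *
s=camera('side')
o=pose()
crop(s,230,200,330,300,6,'pics/s4.png')"
```

```text
t 6.15 pos [ 0.4877 -0.331   0.0614] head 97.28 F [ 0.4 -0.5 -3.3] w 0.0236 q6 -2.48
```

View pics/s4.png

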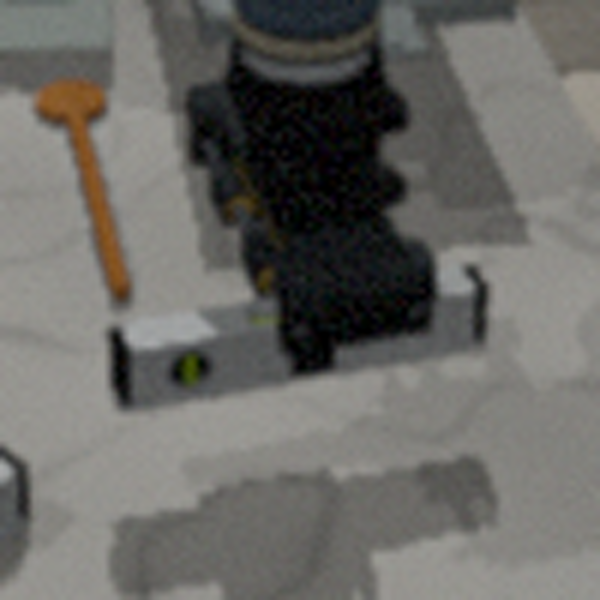

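Request:
arm_command([
  [[0, 0, 2], 0],
  [[0, 0, 4], 0],
  [[0, 0, 6], -1.5],
  [[0, 0, 8], -3],
  [[0, 1, 8], -4.5],
])

```text
time: 6.65
position: [0.4909, -0.3115, 0.2668]
tool_rot: [0.704, -0.092, 0.101, -0.697]
ft_force: [1.5, -0.4, -3.6]
grip_width: 0.0237
```

Request:
arm_command([
  [[0.3, 1, 0], -1.6],
  [[0.6, 2.5, 0], -3.2],
  [[0.9, 4, 0], -4.8],
  [[1.2, 5.5, 0], -6.4],
  [[1.5, 7, 0], -8],
])

```text
time: 7.15
position: [0.5235, -0.1286, 0.2583]
tool_rot: [-0.626, 0.331, -0.328, 0.626]
ft_force: [0.0, -0.1, -4.1]
grip_width: 0.0238
```

Request:
arm_command([
  [[0.3, 1, 0], -1.6],
  [[0.6, 2.5, 0], -3.2],
  [[0.9, 4, 0], -4.8],
  [[1.2, 5.5, 0], -6.4],
  [[1.5, 6.5, 0], -7],
])

```text
time: 7.65
position: [0.5605, 0.0347, 0.2581]
tool_rot: [-0.499, 0.503, -0.5, 0.498]
ft_force: [-0.1, -0.1, -3.3]
grip_width: 0.0235
```

```bash
python3 -c "
from h import *
o=pose();print((np.array([.569,.055,.16])-o['position'])/.025)"
```

```text
t 7.65 pos [0.5605 0.0347 0.2581] head -0.34 F [-0.1 -0.1 -3.3] w 0.0235 q6 -0.13
[ 0.33981757  0.81191706 -3.92351511]
```

Request:
arm_command([
  [[0.3, 0.6, -1], 0],
  [[0.3, 0.6, -2], 0],
  [[0.3, 0.6, -3], 0],
  [[0.3, 0.6, -3.8], 0],
  [[0.3, 0.6, -3.8], 0],
])

```text
time: 8.15
position: [0.5655, 0.0473, 0.1606]
tool_rot: [-0.502, 0.504, -0.498, 0.496]
ft_force: [0.1, 0.2, -3.4]
grip_width: 0.0239
```

```bash
python3 -c "
from h import *
o=pose()
s=camera('side');crop(s,225,120,335,240,5,'pics/s5.png')
s=camera('top');crop(s,125,105,285,225,5,'pics/t5.png')
o=pose();print((np.array([.569,.055,.1335])-o['position'])/.025)"
```

```text
t 8.15 pos [0.5655 0.0473 0.1606] head -0.21 F [ 0.1  0.2 -3.4] w 0.0239 q6 -0.11
t 8.25 pos [0.5688 0.0469 0.1642] head -0.22 F [-0.3  0.  -3.3] w 0.0238 q6 -0.11
[ 0.0085423   0.32412343 -1.2278123 ]
```

View pics/s5.png

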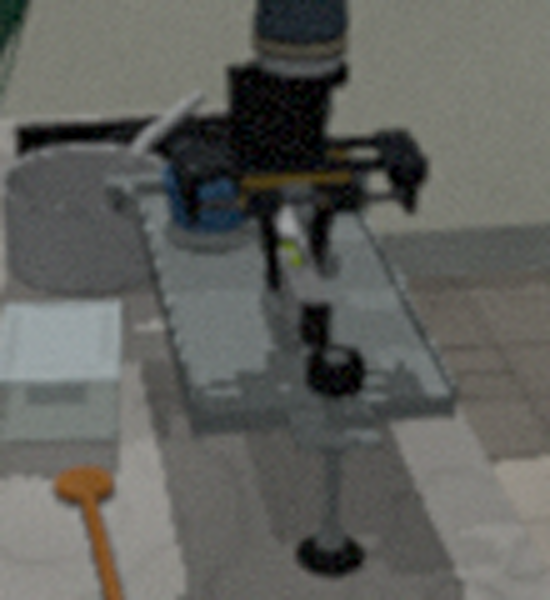

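View pics/t5.png

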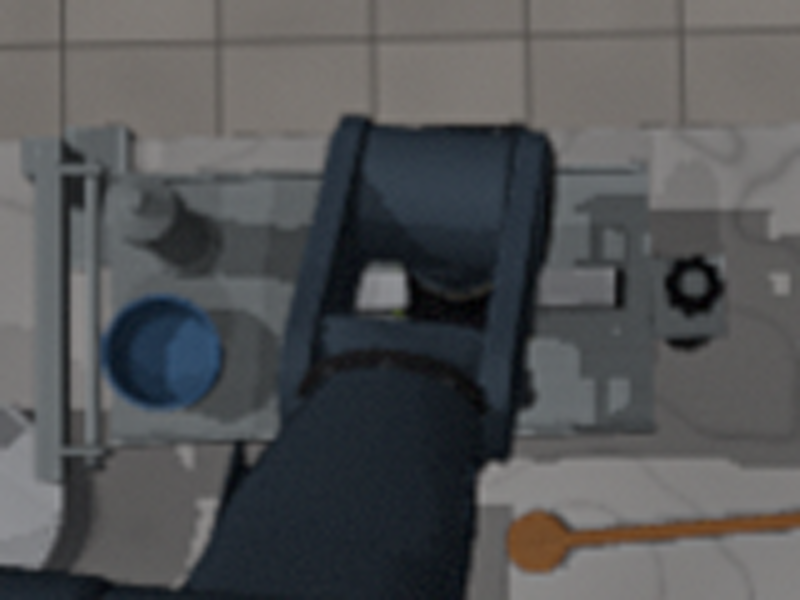

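Request:
arm_command([
  [[0, 0.8, 0], 0],
  [[0, 1.5, -0.4], 0],
  [[0, 1.5, -0.8], 0],
  [[0, 1.5, -1.1], 0],
  [[0, 1.5, -1.1], 0],
])

```text
time: 8.75
position: [0.5691, 0.0837, 0.1373]
tool_rot: [-0.5, 0.501, -0.501, 0.498]
ft_force: [-0.2, -0.1, -3.4]
grip_width: 0.024
```

Request:
arm_command([
  [[0, 0, -0.05], 0],
  [[0, 0, -0.1], 0],
  [[0, 0, -0.15], 0],
])

```text
time: 9.05
position: [0.5701, 0.0838, 0.1346]
tool_rot: [0.499, -0.501, 0.501, -0.499]
ft_force: [0.4, -0.2, -4.1]
grip_width: 0.024
```

```bash
python3 -c "
from h import *
o=pose()
"
```

```text
t 9.05 pos [0.5701 0.0838 0.1346] head -0.26 F [ 0.4 -0.2 -4.1] w 0.024 q6 -0.04
```

Request:
arm_command([
  [[0, 0, -0.05], 0],
  [[0, 0, -0.1], 0],
])

```text
time: 9.25
position: [0.5698, 0.0842, 0.1318]
tool_rot: [0.499, -0.501, 0.501, -0.499]
ft_force: [0.3, -0.1, -4.2]
grip_width: 0.0237
```

Request:
arm_command([
  [[0, 0, -0.05], 0],
  [[0, 0, -0.1], 0],
])

```text
time: 9.45
position: [0.5698, 0.0843, 0.1292]
tool_rot: [0.499, -0.501, 0.501, -0.499]
ft_force: [-1.0, -1.2, -1.8]
grip_width: 0.0239
```

Contact has started, since the measured weight is falling. One more small step down.

Request:
arm_command([
  [[0, 0, -0.04], 0],
  [[0, 0, -0.04], 0],
])

```text
time: 9.65
position: [0.5698, 0.0842, 0.1292]
tool_rot: [0.499, -0.501, 0.501, -0.499]
ft_force: [-2.6, 0.1, 3.6]
grip_width: 0.0237
```

Request:
arm_command([
  [[0, 0, 0], 0],
  [[0, 0, 0], 0],
  [[0, 0, 0], 0],
  [[0, 0, 0], 0],
  [[0, 0, 0], 0],
], fingers=0.6)

```text
time: 10.15
position: [0.5699, 0.0843, 0.1282]
tool_rot: [0.499, -0.501, 0.501, -0.499]
ft_force: [1.2, 0.1, 0.3]
grip_width: 0.0559
```

Request:
arm_command([
  [[0, 0, 1], 0],
  [[0, 0, 2], 0],
  [[0, 0, 4], 0],
  [[0, 0, 5], 1.5],
  [[0, -1.5, 5], 3],
])

```text
time: 10.65
position: [0.5726, 0.0496, 0.2582]
tool_rot: [-0.56, 0.426, -0.431, 0.565]
ft_force: [0.7, -0.3, -0.1]
grip_width: 0.0698
```

Request:
arm_command([
  [[0, -1.8, 0], 1.7],
  [[0, -3.5, 0], 3.4],
  [[0, -5.3, 0], 5.1],
  [[0, -5.9, 0], 6.8],
  [[0, -5.9, 0], 8.5],
])

```text
time: 11.15
position: [0.5699, -0.104, 0.2531]
tool_rot: [0.678, -0.201, 0.202, -0.678]
ft_force: [-0.8, 0.9, -0.2]
grip_width: 0.0696
```

```bash
python3 -c "
from h import *
s=camera('side');crop(s,225,100,335,220,5,'pics/s6.png')
s=camera('top');crop(s,125,105,285,225,5,'pics/t6.png')
o=pose();print((np.array([.5715,-.101,.20])-o['position'])/.025)"
```

```text
t 11.25 pos [ 0.5695 -0.1016  0.253 ] head 56.66 F [-1.  -0.3  0.5] w 0.0696 q6 -1.36
[ 0.07838506  0.02519741 -2.1218567 ]
```

View pics/s6.png

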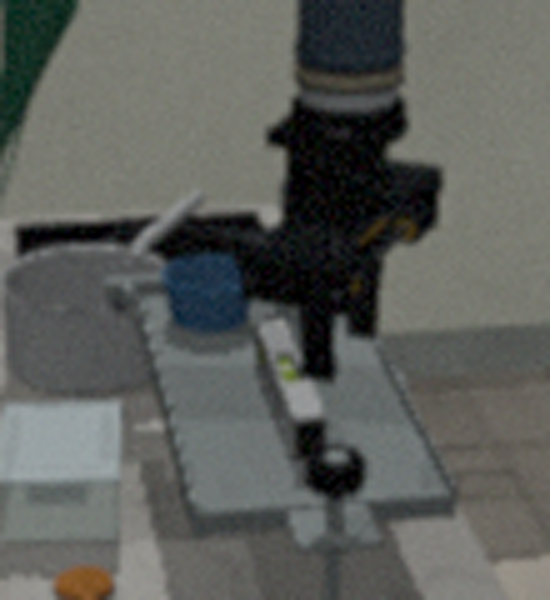

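View pics/t6.png

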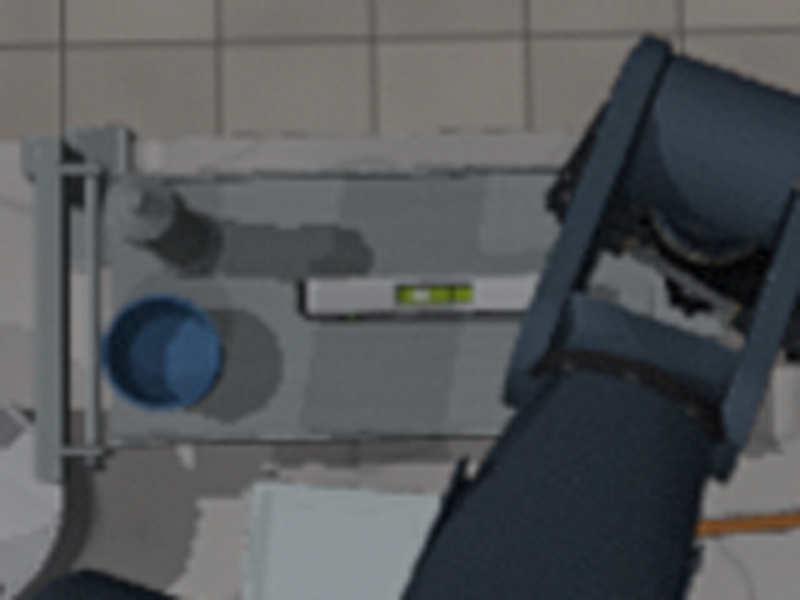

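The level lies along the shelf. In the top crop its window spans 395 to 475 with the bubble at about 420, so the bubble is roughly 10 mm towards the left (hinge) end. The vial stays visible while the arm is at the knob. Lowering onto the knob.

Request:
arm_command([
  [[0.08, 0, -1.5], 0],
  [[0.08, 0, -3], 0],
  [[0.08, 0, -4], 0],
  [[0.08, 0, -4.4], 0],
  [[0.08, 0, -4.4], 0],
])

```text
time: 11.75
position: [0.5709, -0.0999, 0.142]
tool_rot: [-0.677, 0.204, -0.201, 0.678]
ft_force: [-1.1, -0.0, 1.3]
grip_width: 0.0696
```

Request:
arm_command([
  [[0, 0, 0], 0],
  [[0, 0, 0], 0],
  [[0, 0, 0], 0],
  [[0, 0, 0], 0],
  [[0, 0, 0], 0],
], fingers=-1, force=20)

```text
time: 12.25
position: [0.5714, -0.102, 0.1441]
tool_rot: [0.679, -0.202, 0.202, -0.677]
ft_force: [-1.6, -1.7, 2.6]
grip_width: 0.0393
```

Request:
arm_command([
  [[0, 0, 0], 0],
  [[0, 0, 0], 0],
])

```text
time: 12.45
position: [0.5714, -0.1019, 0.144]
tool_rot: [0.678, -0.202, 0.202, -0.677]
ft_force: [-2.4, -3.8, 5.3]
grip_width: 0.0396
```

```bash
python3 -c "
from h import *
s=camera('side');crop(s,225,100,335,220,5,'pics/s7.png')
o=pose();print(o['moment'])"
```

```text
t 12.5 pos [ 0.5714 -0.1019  0.144 ] head 56.82 F [-3.7 -3.8  6.1] w 0.0395 q6 -1.36
[-0.81761898  0.59564825  0.03021829]
```

View pics/s7.png

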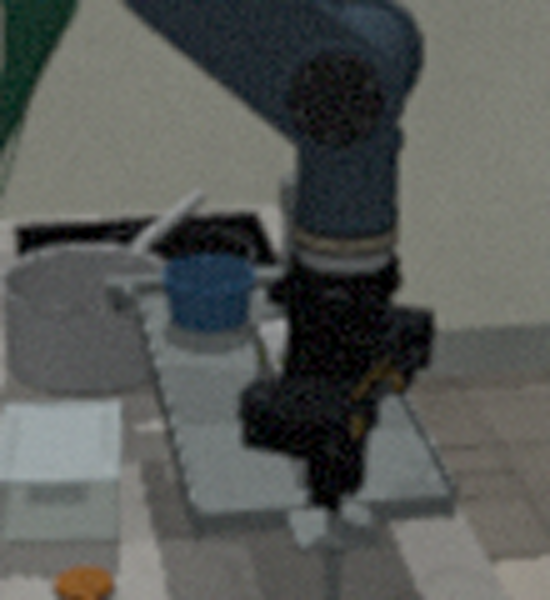

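The knob is gripped, with the opening at 39.5 mm. I'll build the bubble reading and check it against the first picture, where the level stood on the counter.

```bash
cat >> h.py <<'E'
def vial(c,cen,head,f,half=.05,hw=.02):
    # rectified strip of level top: 0.5 mm per px; x along level axis, y across
    l=np.array([np.cos(head),np.sin(head)]); w=np.array([-l[1],l[0]])
    a=np.arange(-half,half,.0005); b=np.arange(hw,-hw,-.0005)
    P=cen[:2]+a[None,:,None]*l+b[:,None,None]*w
    P=np.dstack([P,np.full(P.shape[:2],cen[2])])
    uv=proj(c,P.reshape(-1,3)).astype(np.float32).reshape(*P.shape[:2],2)
    S=cv2.remap(c["pixels"].astype(np.float32),uv[...,0],uv[...,1],cv2.INTER_CUBIC)
    if f: cv2.imwrite(f,cv2.resize(np.clip(S[...,::-1]*1.3,0,255).astype(np.uint8),None,fx=4,fy=4))
    return a,b,S
def bub(a,b,S):
    g=S[...,1]-S[...,2]       # green minus blue: vial liquid
    rows=np.abs(b)<.003
    return S[rows].mean(0),g[rows].mean(0)
E
python3 - <<'E'
from h import *
t=dict(np.load("top0.npz"))
a,b,S=vial(t,[.487,-.3315,.04],np.radians(7.8),"pics/v0.png")
c=camera("top"); a2,b2,S2=vial(c,[.570,.0842,.158],np.pi/2,"pics/v1.png")
for a,b,S in((a,b,S),(a2,b2,S2)):
    m=(S[...,1]-S[...,2]); r=m.mean(1); print("across peak mm",1000*b[np.argmax(r)])
    i=np.argmax(r); s=S[max(0,i-6):i+7].mean(0)
    for k in range(30,170,5): print(int(a[k]*1000*10)/10,s[k].round().astype(int),end=' | ')
    print()
pose()
E
python3 -c "
import cv2,numpy as np
cv2.imwrite('pics/v01.png',np.vstack([cv2.imread('pics/v0.png'),cv2.imread('pics/v1.png')]))"
```

```text
across peak mm 0.9999999999999836
-34.9 [114 115 120] | -32.4 [112 114 117] | -29.9 [104 107 103] | -27.4 [88 96 73] | -24.9 [76 89 44] | -22.4 [78 93 28] | -19.9 [ 85 102  24] | -17.4 [ 88 106  29] | -14.9 [81 98 24] | -12.4 [71 86 19] | -9.9 [69 86 24] | -7.4 [81 93 53] | -4.9 [ 98 104  88] | -2.4 [112 115 111] | 0.0 [122 124 123] | 2.5 [120 123 113] | 5.0 [104 112  85] | 7.5 [81 92 49] | 10.0 [65 78 27] | 12.5 [64 79 19] | 15.0 [72 89 21] | 17.5 [81 99 23] | 20.0 [ 88 107  25] | 22.5 [ 87 106  26] | 25.0 [76 92 31] | 27.5 [78 86 59] | 30.0 [ 97 100  97] | 32.5 [110 110 117] | 
across peak mm -0.5000000000000178
-34.9 [133 135 139] | -32.4 [130 132 136] | -29.9 [130 130 140] | -27.4 [118 122 118] | -24.9 [ 99 110  78] | -22.4 [ 89 105  40] | -19.9 [ 85 103  21] | -17.4 [ 87 105  24] | -14.9 [ 90 108  29] | -12.4 [74 89 25] | -9.9 [64 78 21] | -7.4 [77 94 25] | -4.9 [ 87 104  28] | -2.4 [ 91 109  27] | 0.0 [ 89 107  26] | 2.5 [ 85 102  30] | 5.0 [ 95 107  62] | 7.5 [113 119 101] | 10.0 [119 123 114] | 12.5 [124 127 121] | 15.0 [121 126 108] | 17.5 [107 118  80] | 20.0 [ 96 113  45] | 22.5 [ 83 102  20] | 25.0 [69 86 17] | 27.5 [63 72 37] | 30.0 [82 85 80] | 32.5 [112 113 117] | 
t 12.55 pos [ 0.5715 -0.1019  0.144 ] head 56.81 F [-2.8 -4.8  5.8] w 0.0396 q6 -1.36
```

View pics/v01.png

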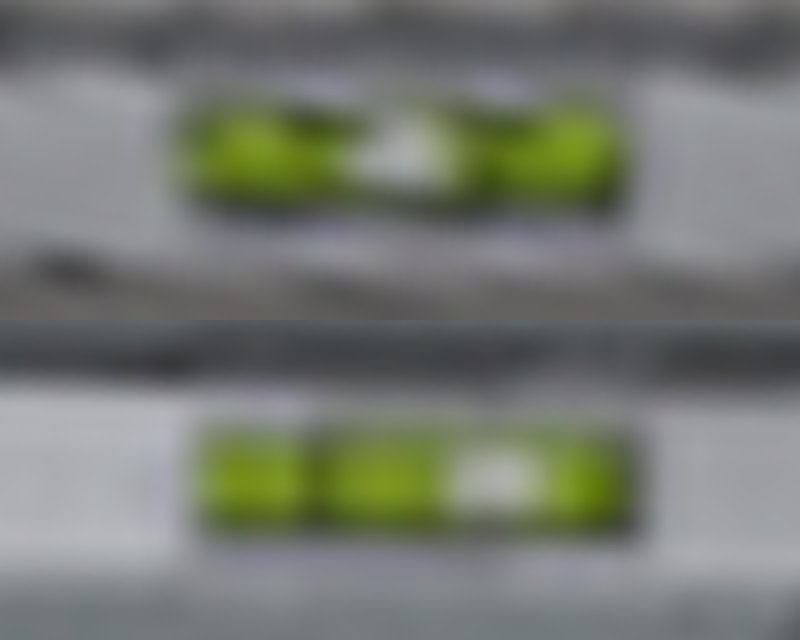

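In the v1 strip the bubble is centred at +11.8 mm and the line centre is at about +0.6. That puts it about 11.2 mm off, or about 2.8 rad. The counter picture read about 0.2 mm, so the method holds. I'll turn clockwise 24 units (2.09 rad) and then look again.

Request:
arm_command([
  [[0, 0, 0], -1.6],
  [[0, 0, 0], -3.2],
  [[0, 0, 0], -4.8],
  [[0, 0, 0], -6.4],
  [[0, 0, 0], -8],
])

```text
time: 13.05
position: [0.5706, -0.1025, 0.144]
tool_rot: [0.568, -0.423, 0.423, -0.565]
ft_force: [-6.5, -6.3, 6.5]
grip_width: 0.0395
```

Request:
arm_command([
  [[0, 0, 0], -1.6],
  [[0, 0, 0], -3.2],
  [[0, 0, 0], -4.8],
  [[0, 0, 0], -6.4],
  [[0, 0, 0], -8],
])

```text
time: 13.55
position: [0.5695, -0.1024, 0.144]
tool_rot: [-0.39, 0.591, -0.591, 0.386]
ft_force: [-7.9, -6.8, 9.5]
grip_width: 0.0396
```

Request:
arm_command([
  [[0, 0, 0], -1.6],
  [[0, 0, 0], -3.2],
  [[0, 0, 0], -4.8],
  [[0, 0, 0], -6.4],
  [[0, 0, 0], -8],
])

```text
time: 14.05
position: [0.5687, -0.1017, 0.144]
tool_rot: [-0.165, 0.688, -0.688, 0.16]
ft_force: [-8.4, -5.1, 8.6]
grip_width: 0.0395
```

Request:
arm_command([
  [[0, 0, 0], 0],
  [[0, 0, 0], 0],
  [[0, 0, 0], 0],
  [[0, 0, 0], 0],
  [[0, 0, 0], 0],
])

```text
time: 14.55
position: [0.5687, -0.1017, 0.144]
tool_rot: [-0.166, 0.688, -0.688, 0.162]
ft_force: [-8.7, -4.7, 10.4]
grip_width: 0.0391
```

Request:
arm_command([
  [[0, 0, 0], 0],
  [[0, 0, 0], 0],
  [[0, 0, 0], 0],
  [[0, 0, 0], 0],
  [[0, 0, 0], 0],
])

```text
time: 15.05
position: [0.5687, -0.1017, 0.144]
tool_rot: [-0.166, 0.688, -0.688, 0.162]
ft_force: [-9.7, -5.7, 9.2]
grip_width: 0.0391
```

```bash
cat > m.py <<'E'
import sys
from h import *
f=sys.argv[1]
c=camera("top"); c["pixels"]=np.mean([c["pixels"]]+[camera("top")["pixels"] for _ in range(2)],0).astype(np.float32)
a,b,S=vial(c,[.570,.0842,.158],np.pi/2,f)
r=(S[...,1]-S[...,2]).mean(1); i=np.argmax(r); s=S[max(0,i-6):i+7].mean(0)
B=s[:,2]; x=a*1000; 
print("across",b[i]*1000)
# blue profile crossings at 65
k=np.where(np.diff(np.sign(B-65)))[0]; xs=[x[j]+.5*(65-B[j])/(B[j+1]-B[j]) for j in k]
print("blue=65 crossings mm",np.round(xs,1))
G=s[:,1]; mn=[j for j in range(2,len(G)-2) if G[j]==G[j-3:j+4].min() and abs(x[j])<32]
print("green minima",[(round(x[j],1),int(G[j])) for j in mn])
pose()
E
python3 m.py pics/v2.png
```

```text
across -1.734723475976807e-14
blue=65 crossings mm [-24.3  -3.    9.7  30.1]Traceback (most recent call last):
  File "m.py", line 12, in <module>
    G=s[:,1]; mn=[j for j in range(2,len(G)-2) if G[j]==G[j-3:j+4].min() and abs(x[j])<32]
                                                        ~~~~~~~~~~~~~~^^
    return umr_minimum(a, axis, None, out, keepdims, initial, where)
ValueError: zero-size array to reduction operation minimum which has no identity
```

View pics/v2.png

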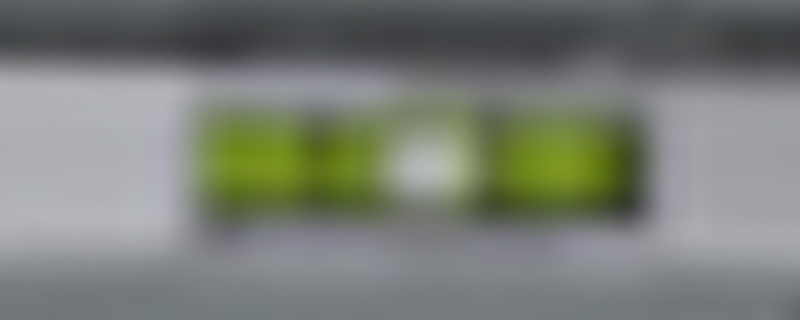

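Now the bubble is centred at +3.35 mm, with lines at -10.2 and +11.3 (centre about 0.5). That leaves 2.8 mm. The rate came out at 4.04 mm/rad, as specified, so 8 more units.

Request:
arm_command([
  [[0, 0, 0], -1.6],
  [[0, 0, 0], -3.2],
  [[0, 0, 0], -4.8],
  [[0, 0, 0], -6.4],
  [[0, 0, 0], -8],
])

```text
time: 15.7
position: [0.5685, -0.1006, 0.144]
tool_rot: [-0.081, -0.702, 0.702, 0.086]
ft_force: [-8.7, -2.3, 10.7]
grip_width: 0.0395
```

Request:
arm_command([
  [[0, 0, 0], 0],
  [[0, 0, 0], 0],
  [[0, 0, 0], 0],
  [[0, 0, 0], 0],
  [[0, 0, 0], 0],
])

```text
time: 16.2
position: [0.5685, -0.1006, 0.144]
tool_rot: [-0.079, -0.702, 0.702, 0.084]
ft_force: [-8.0, -2.7, 10.8]
grip_width: 0.0395
```

Request:
arm_command([
  [[0, 0, 0], 0],
  [[0, 0, 0], 0],
  [[0, 0, 0], 0],
  [[0, 0, 0], 0],
  [[0, 0, 0], 0],
])

```text
time: 16.7
position: [0.5685, -0.1006, 0.144]
tool_rot: [-0.079, -0.702, 0.702, 0.084]
ft_force: [-8.2, -2.4, 9.7]
grip_width: 0.0393
```

```bash
sed -i 's/range(2,len(G)-2)/range(4,len(G)-4)/' m.py; python3 m.py pics/v3.png
```

```text
across -0.5000000000000178
blue=65 crossings mm [-24.3  -5.9   7.8  30.2]
green minima [(np.float64(-21.0), 104), (np.float64(-9.5), 86), (np.float64(11.5), 77), (np.float64(28.5), 60)]
t 16.85 pos [ 0.5685 -0.1006  0.144 ] head -103.23 F [-9.9 -2.6 10.2] w 0.0396 q6 1.44
```

View pics/v3.png

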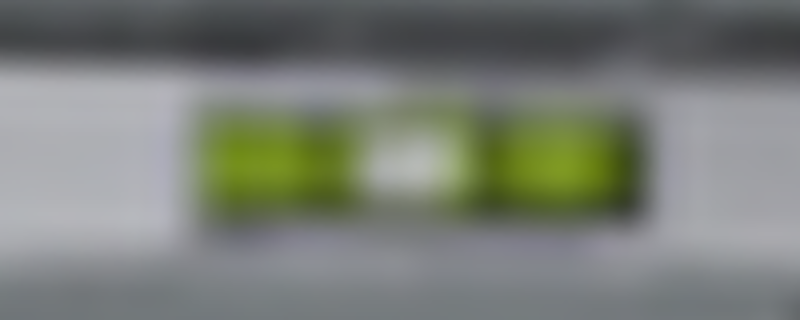

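The bubble is centred at +0.95 mm, with lines at -9.5 and +11.5 (centre +1.0), so it sits midway. Releasing the knob and rising.

Request:
arm_command([
  [[0, 0, 0], 0],
  [[0, 0, 0], 0],
  [[0, 0, 0], 0],
  [[0, 0, 0], 0],
  [[0, 0, 0], 0],
], fingers=0.7)

```text
time: 17.35
position: [0.572, -0.1005, 0.1431]
tool_rot: [0.081, 0.703, -0.702, -0.081]
ft_force: [0.1, 0.0, -0.1]
grip_width: 0.07
```

Request:
arm_command([
  [[0, 0, 0], 0],
  [[0, 0, 1], 0],
  [[0, 0, 3], 0],
  [[0, 0, 4.5], 0],
  [[0, 0, 4.5], 0],
])

```text
time: 17.85
position: [0.5756, -0.102, 0.262]
tool_rot: [-0.086, -0.701, 0.704, 0.077]
ft_force: [0.9, 0.1, 0.1]
grip_width: 0.0739
```

```bash
python3 m.py pics/v4.png
```

```text
across -1.734723475976807e-14
blue=65 crossings mm [-23.7  -6.    8.3  30.1]
green minima [(np.float64(-9.5), 88), (np.float64(11.5), 80), (np.float64(28.5), 62)]
t 18.0 pos [ 0.5711 -0.1004  0.2553] head -103.22 F [ 0.2 -0.7  0.1] w 0.0741 q6 1.43
```

Request:
arm_command([
  [[0, 0, 0], 1.7],
  [[0, 0, 0], 3.4],
  [[0, 0, 0], 5.1],
  [[0, 0, 0], 6.8],
  [[0, 1, 0], 8.5],
], fingers=-1, force=20)

```text
time: 18.5
position: [0.571, -0.0775, 0.2533]
tool_rot: [-0.181, 0.684, -0.684, 0.178]
ft_force: [0.5, -0.6, -0.7]
grip_width: 0.0416
```

Request:
arm_command([
  [[0, 1, 0], 1.7],
  [[0, 2, 0], 3.4],
  [[0, 3, 0], 5.1],
  [[0, 4, 0], 6.8],
  [[0, 5, 0], 8.5],
])

```text
time: 19.0
position: [0.5702, 0.0504, 0.2533]
tool_rot: [-0.418, 0.573, -0.57, 0.415]
ft_force: [-0.1, 1.1, -0.3]
grip_width: 0.0038
```

Request:
arm_command([
  [[0, 1, 0], 1.7],
  [[0, 2, 0], 3.4],
  [[0, 3.2, 0], 3.6],
  [[0, 3.2, 0], 3.6],
  [[0, 3.2, 0], 3.6],
])

```text
time: 19.5
position: [0.5705, 0.1296, 0.2538]
tool_rot: [-0.501, 0.501, -0.5, 0.498]
ft_force: [-0.1, -0.4, -0.6]
grip_width: 0.0003
```

```bash
python3 -c "
from h import *
o=pose();print((np.array([.570,.13,.175])-o['position'])/.025)"
```

```text
t 19.5 pos [0.5705 0.1296 0.2538] head -0.14 F [-0.1 -0.4 -0.6] w 0.0003 q6 0.04
[-0.02130409  0.01503633 -3.15172535]
```

Request:
arm_command([
  [[0, 0, -1], 0],
  [[0, 0, -2], 0],
  [[0, 0, -2.8], 0],
  [[0, 0, -3.2], 0],
  [[0, 0, -3.2], 0],
])

```text
time: 20.0
position: [0.5705, 0.1282, 0.1738]
tool_rot: [-0.5, 0.502, -0.5, 0.497]
ft_force: [0.2, 0.1, -0.3]
grip_width: 0.0006
```

```bash
python3 m.py pics/v5.png; python3 -c "
from h import *
s=camera('side');crop(s,225,100,335,220,5,'pics/s8.png')
s=camera('top');crop(s,125,105,285,225,5,'pics/t8.png')
pose()"
```

```text
across 0.4999999999999831
blue=65 crossings mm [-25.   -5.4   6.2]
green minima [(np.float64(-20.5), 83), (np.float64(-10.5), 69), (np.float64(11.0), 53), (np.float64(26.5), 16)]
t 20.15 pos [0.5726 0.1289 0.1766] head -0.26 F [0.3 0.1 0.2] w 0.0004 q6 0.04
t 20.25 pos [0.5726 0.1292 0.177 ] head -0.23 F [ 0.3  0.3 -0.1] w 0.0003 q6 0.04
```

View pics/s8.png

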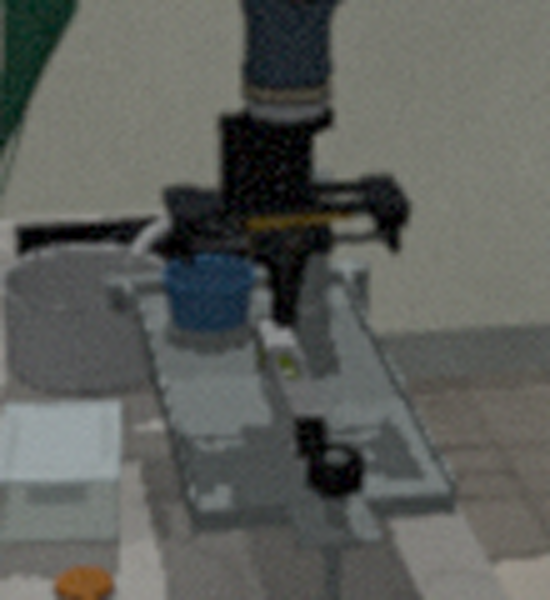

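View pics/t8.png

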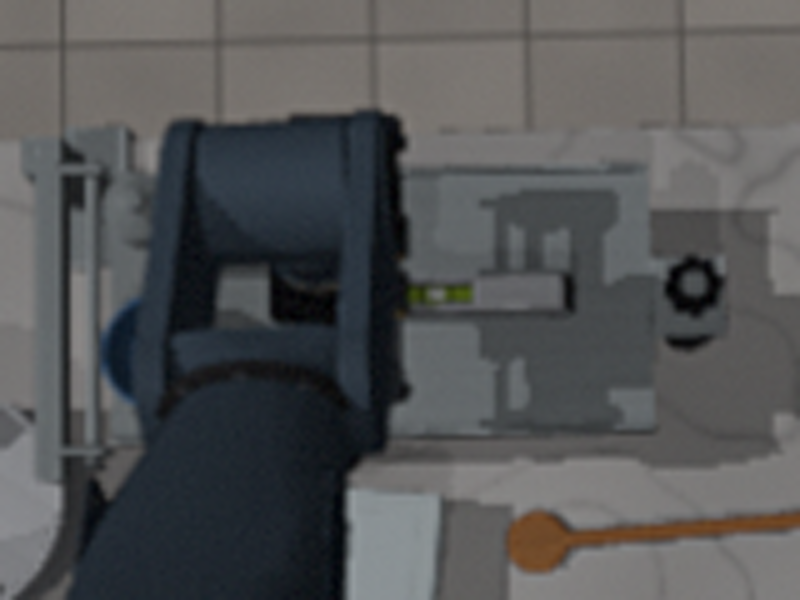

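The window is still visible and the bubble is central; the fingertips are over the level's top, left of the window. Pressing down in small steps.

Request:
arm_command([
  [[-0.05, 0, -0.2], 0],
  [[-0.05, 0, -0.4], 0],
  [[-0.05, 0, -0.5], 0],
])

```text
time: 20.55
position: [0.57, 0.1293, 0.1628]
tool_rot: [-0.499, 0.501, -0.501, 0.499]
ft_force: [-0.6, -0.4, 0.3]
grip_width: 0.0
```

Request:
arm_command([
  [[0, 0, -0.04], 0],
  [[0, 0, -0.08], 0],
])

```text
time: 20.75
position: [0.5704, 0.1293, 0.1611]
tool_rot: [-0.499, 0.501, -0.501, 0.499]
ft_force: [1.1, 0.0, -0.1]
grip_width: 0.0008
```

Request:
arm_command([
  [[0, 0, -0.04], 0],
  [[0, 0, -0.04], 0],
])

```text
time: 20.95
position: [0.5706, 0.1293, 0.1606]
tool_rot: [0.499, -0.501, 0.501, -0.499]
ft_force: [0.0, -1.0, 2.5]
grip_width: 0.0004
```

Request:
arm_command([
  [[0, 0, -0.04], 0],
  [[0, 0, -0.04], 0],
  [[0, 0, -0.04], 0],
])

```text
time: 21.25
position: [0.5706, 0.1293, 0.1605]
tool_rot: [0.499, -0.501, 0.501, -0.499]
ft_force: [-2.6, -0.8, 8.5]
grip_width: 0.0002
```

Request:
arm_command([
  [[0, 0, -0.01], 0],
  [[0, 0, -0.01], 0],
  [[0, 0, -0.01], 0],
  [[0, 0, -0.01], 0],
  [[0, 0, -0.01], 0],
])

```text
time: 21.75
position: [0.5706, 0.1293, 0.1605]
tool_rot: [0.499, -0.501, 0.501, -0.499]
ft_force: [-3.0, -0.2, 8.4]
grip_width: 0.0005
```

Request:
arm_command([
  [[0, 0, 0], 0],
  [[0, 0, 0], 0],
  [[0, 0, 0], 0],
  [[0, 0, 0], 0],
  [[0, 0, 0], 0],
])

```text
time: 22.25
position: [0.5706, 0.1293, 0.1605]
tool_rot: [0.499, -0.501, 0.501, -0.499]
ft_force: [-2.5, 0.4, 9.0]
grip_width: 0.0004
```

```bash
python3 m.py pics/v6.png; python3 -c "
from h import *
s=camera('top');cv2.imwrite('pics/t9.png',s['pixels'][:,:,::-1])
for i in range(3): s=camera('side');pose()
crop(s,225,100,335,220,5,'pics/s9.png')"
```

```text
across 0.4999999999999831
blue=65 crossings mm [-25.   -5.3   6.1]
green minima [(np.float64(-20.5), 83), (np.float64(-10.0), 71), (np.float64(11.0), 54), (np.float64(23.5), 16), (np.float64(27.5), 16)]
t 22.4 pos [0.5706 0.1293 0.1605] head -0.21 F [-0.9 -0.3  8.8] w 0.0003 q6 0.04
t 22.5 pos [0.5706 0.1293 0.1605] head -0.21 F [-1.9  0.2  9.5] w 0.0004 q6 0.04
t 22.55 pos [0.5706 0.1293 0.1605] head -0.21 F [-3.2 -0.9  8.1] w 0.0005 q6 0.04
t 22.6 pos [0.5706 0.1293 0.1605] head -0.21 F [-2.7  0.   8.5] w 0.0004 q6 0.04
```

View pics/v6.png

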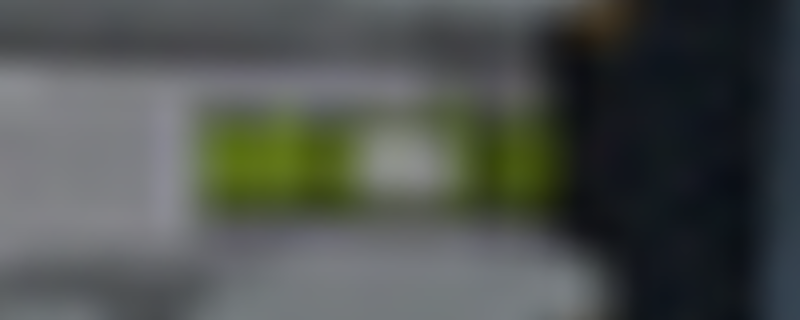

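View pics/t9.png

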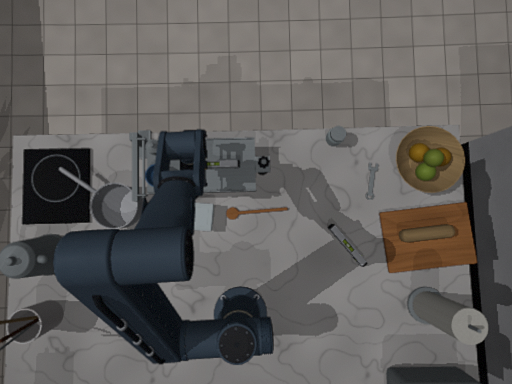

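View pics/s9.png

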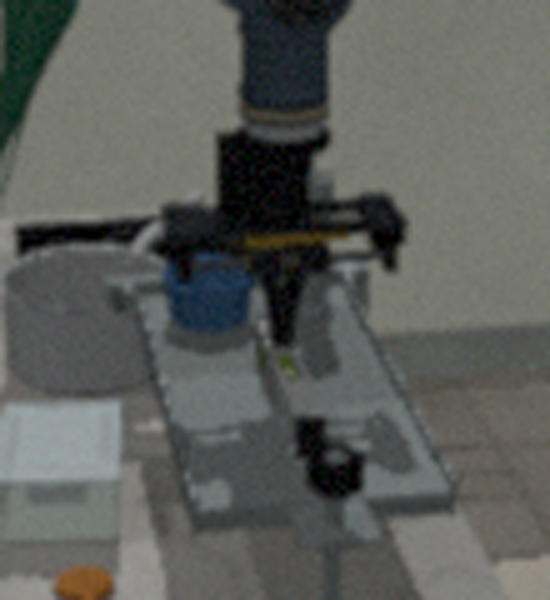

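Bubble centred at +0.4 mm, with lines at -10 and +11 (centre +0.5), and a press of about 8.7 N. One small nudge towards 10 N.

Request:
arm_command([
  [[0, 0, -0.02], 0],
  [[0, 0, -0.02], 0],
  [[0, 0, -0.02], 0],
  [[0, 0, -0.02], 0],
  [[0, 0, -0.02], 0],
])

```text
time: 23.1
position: [0.5707, 0.1293, 0.1605]
tool_rot: [0.499, -0.501, 0.501, -0.499]
ft_force: [-2.4, -0.2, 11.3]
grip_width: 0.0005
```

Request:
arm_command([
  [[0, 0, 0], 0],
  [[0, 0, 0], 0],
  [[0, 0, 0], 0],
  [[0, 0, 0], 0],
  [[0, 0, 0], 0],
])

```text
time: 23.6
position: [0.5706, 0.1293, 0.1605]
tool_rot: [0.499, -0.501, 0.501, -0.499]
ft_force: [-2.7, -0.3, 11.7]
grip_width: 0.0005
```

```bash
python3 m.py pics/v7.png; python3 -c "
from h import *
F=[]
for i in range(4): camera('side'); F.append(get_obs()['ft_force'])
print(np.mean(F,0))"
```

```text
across 0.4999999999999831
blue=65 crossings mm [-25.   -5.3   6.1]
green minima [(np.float64(-20.0), 84), (np.float64(-10.0), 71), (np.float64(11.0), 54), (np.float64(23.5), 15)]
t 23.75 pos [0.5706 0.1293 0.1605] head -0.21 F [-3.1  0.3 10.8] w 0.0005 q6 0.04
[-2.94838955 -0.25967972 11.41461665]
```

```bash
python3 -c "
from rig import hand_in
print(hand_in())"
```

```text
the job is handed in; nothing more can be done
None
```

The job is handed in at about 24 s. The level lies along the shelf with the bubble between the lines, and the arm is still pressing on it with about 11 N.

- **Level:** I took the leftmost of the two levels. The first grip caught only its top edge, so I set it back down and gripped it again lower. It now lies flat on the shelf with the vial up, centred about 45 mm right of the shelf's middle.
- **Foot:** I turned the knob about 2.8 rad clockwise, let go of it, and lifted clear before moving to the level.
- **Pressing:** The shut fingertips press on the top of the level, to the left of the vial window.
- **Last checks:** The bubble centre is at +0.4 mm and the midpoint between the lines is at +0.5 mm, so it is about 0.1 mm off centre (tolerance 3 mm). The press force is 11.4 N downward with about 3 N sideways.
- **Less certain:** In the pressed view the wrist hides the left end of the vial window, but both lines and the bubble are visible. The unobstructed reading after releasing the knob was 0.15 mm off centre, so the two agree.
- **Other things:** The last top view shows the spoon, wrench, jar, container, saucepan and second level where they began. The arm partly hides the ramekin and grinder from above. The ramekin looks unmoved in the side view, but the grinder is behind the gripper, so I couldn't check it there; I had planned the moves to clear both.

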